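# Set a lever blank against its stop screw and nip it with the keeper

### The arm

A 7-joint arm with a two-finger parallel gripper is mounted at the origin on the work surface. World frame = base frame: x ahead of the robot, y to its left, z up, the work surface at z = 0. Lengths are in m, angles in rad, forces in N, time in s.
With the tool pointing down it reaches from about 0.4 to 0.85 m from the base axis. Payload 10.4 kg.
Tool frame: the origin (TCP) lies at the very end of the fingers, on their centre line; the grasp point (between the pads) lies manip.hold_point_z behind it (manip.hold_point_z is the distance from the TCP to the grasp point, in m); z points along the fingers, y is the direction in which the jaws open and shut (so a half turn about z gives the same grasp; the last joint's range is limited). The gripper opens to 85 mm and grips with 20 to 120 N. Pads are 22 mm wide; open, the fingers measure 114 mm over their backs; the gripper's body (76 mm by 85 mm) begins 54 mm behind the grasp point. The pads swing forward as they close: fully open they stand 13 mm farther back than shut.
Start: joints at [-1.321, 0.332, -0.065, 1.46, 0.022, 1.35, -0.088], TCP at [0.168, 0.602, 0.231] pointing down, gripper open.
Joint ranges: [-2.6, 2.6], [-0.5, 2.12], [-1.47, 1.34], [0.16, 2.42], [-1.27, 4.41], [0.06, 2.06], [-2.6, 2.6]. Speed limits (rad/s): [2.22, 2.22, 2.79, 2.79, 3.14, 3.14, 3.14].

### API

Orientations are given as a unit quaternion [x, y, z, w].
In Python, from workcell import manip gives the robot as it stands.
- The arm moves only by the tool jog_arm, never from a script. Its arguments are lists of equal length, an entry for each row: "translation": the shift along the world's x, y, z in mm, a list of three; "turn": the turn about the world's z in degrees. In form: {"translation": [[x, y, z], ...], "turn": [turn, ...]}. A call has 1 to 12 rows; each row is the pose to reach, as a shift and turn from the pose measured when the call began; what a row does not reach only later rows make up. A row lasts 1/12 s, in which the tool goes at most 41.7 mm and 7.16 degrees, less where a joint would pass 70% of its speed; a pose out of reach is approached as far as the arm can. A call with a gripper value outside its range is refused whole. "grip" is the finger opening in mm, from 0 to 85.4, set as the call begins (left out, the last holds). The fingers move at their own pace and stop on an object; "grip_force" is the grip in N (left out, the last holds). Time passes only in rows, so rows that repeat a pose let the fingers close. It gives the time, the measured TCP pose, the force and the opening at its end, in the units of the state.
- manip.get_obs(): the state, without advancing time (a new reading comes with each control period).
- manip.camera(name): name is "side" or "top"; returns a dict with "frame" (420x560x3 uint8, red, green, blue), "mtx" (3x3 intrinsics, pixels), "pose" (4x4, takes a point from camera to world coordinates). Camera axes: x right, y down, z forward; pixel columns grow to the right and rows downward; lengths in m; the calibration is good to about 2 mm. A picture is of the moment at which its call begins. There is no depth.
- manip.hand_in(): hands the job in, once; it reports no verdict.
Trained networks look in a picture, given as the dict that the camera call returned (one of the last four; its "shot" number tells which), for a name from the list of things; names that differ only in an ending like _2 or _b are one class to them, and where a whole thing is asked for, a point or a joint stands for the part that bears it (a point fixed in the world has none). Each returns a list of dicts, best first, with "confidence" (0 to 1); they miss things now and then, are a little off and sometimes report something else, mostly with a low value. They report only what shows in the picture. A call takes as long as a camera call. They do not tell look-alikes from the thing itself.
- manip.outline_of(picture, label): "mask" (420x560 bool, what is visible of it) and "extent" ([left, top, right, bottom] in pixels, round what is visible of it).
- manip.pinpoint(picture, label): "at" ([column, row] in pixels: a listed point, or the origin of a listed thing).
The state is a dict: "clock": time; "joint_pos": joint angles; "joint_velocities": joint speeds; "tau": joint torques, N m; "position": TCP position; "ee_rot": TCP orientation; "ft_force": force on the tool from outside, world axes, zero at the start; "torque": the same for the moment, N m; "grip_width": opening from 0.0 (shut) to 1.0 (fully open).
Only numpy, scipy, OpenCV 4.12 (cv2) and the standard library are available. Lean on these libraries where they do the work, as an engineer would, in place of code of your own. Each camera call takes 0.05 s, during which the arm holds its last target. There are 200 camera calls.

### The job

Swing the blue lever blank round its bolt until its free end rests against the brass stop screw, pressing it home lightly for a moment, then push the yellow keeper in behind it until the blank is nipped firmly between keeper and screw and stays nipped when you let go. Push gently, for the fine screw must not be pressed with more than about 10 N, and leave the indicator, the steel parallel and the hex key alone.

Things in the scene. Friction and masses are not known exactly. Their poses are not given: they have to be found in the camera images.
- plate: Drilled aluminium tooling plate, 360 x 520 mm, 20 mm thick, flat on the work surface and fixed; its place and yaw differ each time. Origin: centre of its underside, z up. Carries the bolt, stop and keeper.
- pin (a point): Fixed steel shoulder bolt: the point is on its axis at the plate's top face. Shank 12 mm thick; its round head, 22 mm wide, ends 26 mm above the plate's top face and keeps the bar from being lifted off.
- bar: Blue aluminium lever blank, flat bar 240 x 30 mm, 16 mm thick, 0.2 to 0.45 kg, loose on the plate, its 13.5 mm hole round the bolt. Origin: hole centre, underside. x runs along the bar to the free end, 220 mm away (tail 20 mm the other way); z up. It starts swung 0.2 to 0.65 rad away from the stop, drags on the plate with about 1 to 4 N and stays where it is left.
- stop: Dark steel block fixed on the plate, 40 x 50 mm, 34 mm high. Origin: middle of the lower edge of its face towards the bar; x points out of that face, z up. A rigid brass screw 10 mm thick sticks out of the face along x, 9 mm above the plate, by 10 to 34 mm: the setting varies and is not measured, so find it by feel. It meets the bar's side about 170 mm from the bolt.
- keeper: Yellow keeper sliding only along its own x axis (+x: towards the blank, 90 mm in all, starts 0 to 15 mm along), drag about 6 N; it stays where left and its friction holds the nip. Origin: under its steel nose, an upright pin 16 mm thick, 18 mm high, at the plate's top face; z up. Behind the nose are a 12 mm neck and a carriage 32 mm wide, 16 mm high, from x = -20 to -72 mm.
- keeper_push (a point): Middle of the rear face (away from the nose) of the keeper's upright push plate, 32 mm wide, 12 mm thick, 40 mm above the plate's top face (it ends at 51 mm). Push along the keeper's x. The nose comes in at about 45 degrees behind the home blank and meets it near its free end after 15 to 80 mm; some 5 N more than the drag then nips it firmly. Guide strips 8 mm high on both sides.
- indicator: Dial indicator lying on the plate, a bystander: yellow face 42 mm across, 12 mm thick, with a 50 mm stem along its -y. Origin under the centre of the dial.
- parallel: Ground steel parallel, a bystander: 40 x 75 mm, 20 mm high. Origin at the centre of its underside.
- hexkey: Dark L-shaped hex key lying on the plate, a bystander: 90 x 26 mm, 8 mm thick. Origin at the middle of its long leg.
Not all that is in view belongs to the job. Several things have the shape of the bar; the one meant has the colours described above.

How it is judged:
On the way:
1. the blank has been swung against the stop screw and pressed home with at least 1 N for 0.2 s, the keeper not yet touching it (contact force between bar and stop above 1 N and contact force between keeper and bar below 0.1 N), for 0.2 s.
At the end, for the whole second after the job is handed in: The blank is at rest, nipped between the stop screw and the keeper: with the robot away, the screw and the keeper's nose each press on it with more than 2 N (contact force between bar and stop above 2 N and contact force between keeper and bar above 2 N and linear speed of each of bar, keeper below 0.01 m/s); the robot touches nothing.
It fails at once if the blank is pressed on the stop screw with more than 13 N (contact force between bar and stop above 13 N).
It fails at once if the indicator is moved by more than 10 mm (distance of indicator from where it was at the start of the episode above 0.01 m).
It fails at once if the parallel is moved by more than 10 mm (distance of parallel from where it was at the start of the episode above 0.01 m).
It fails at once if the hex key is moved by more than 10 mm (distance of hexkey from where it was at the start of the episode above 0.01 m).
It also fails if it takes over 58 s, if anything falls off the work surface, if the arm or the gripper's body presses on something with over 40 N, if the wrist force passes 120 N, or if a joint passes its speed limit or range.

## Working session

There is one attempt and no reset: what is moved stays moved. The work goes in short steps, Python scripts to look and compute and a tool call to move; the robot and the scene stay as the last step left them, time stands still between calls to the robot, and variables do not carry over. Pictures are saved under pics/ and viewed, about 8 in all and at most 12, crops included, and the job is handed in when it is done.

Besides the shell and the picture viewer there is one more tool, called by a JSON object that holds its "fn" and its "kwargs". jog_arm: Moves the arm, as the interface text tells. Its arguments: {"type":"object","properties":{"translation":{"type":"array"},"turn":{"type":"array"},"grip":{"type":"number"},"grip_force":{"type":"number"}},"required":["translation","turn"]}

```bash
mkdir -p pics
cat > h.py <<'E'
import numpy as np, cv2
from workcell import manip
def ray(c,px,z):
    p=np.array(c["pose"]);K=np.array(c["mtx"])
    d=p[:3,:3]@np.linalg.inv(K)@np.array([px[0],px[1],1.]);o=p[:3,3]
    return o+d*(z-o[2])/d[2]
def proj(c,X):
    p=np.array(c["pose"]);q=p[:3,:3].T@(np.array(X)-p[:3,3]);q=np.array(c["mtx"])@q;return q[:2]/q[2]
def save(c,n,box=None,s=1):
    f=c["frame"][:,:,::-1]
    if box: f=f[box[1]:box[3],box[0]:box[2]]
    cv2.imwrite("pics/"+n,cv2.resize(f,None,fx=s,fy=s,interpolation=cv2.INTER_CUBIC))
E
python3 - <<'E'
from h import *
T=manip.camera("top");S=manip.camera("side")
f=np.vstack([T["frame"],S["frame"]]);
save(T,"t0.png",None,1.42);save(S,"s0.png",None,1.42)
Z={"plate":0,"pin":.02,"bar":.02,"stop":.02,"keeper":.02,"keeper_push":.06,"indicator":.02,"parallel":.02,"hexkey":.02}
for n,z in Z.items():
    for nm,c in(("top",T),("side",S)):
        for r in manip.pinpoint(c,n)[:3]:
            print(nm,n,np.round(r["at"]),round(r["confidence"],2),np.round(ray(c,r["at"],z),3))
o=manip.get_obs();print(o["position"],o["ee_rot"],o["ft_force"],manip.hold_point_z,o["clock"])
print(T["pose"],S["pose"])
E
```

```text
top plate [251. 210.] 0.77 [0.597 0.031 0.   ]
side plate [270. 197.] 0.82 [0.609 0.04  0.   ]
top pin [324. 215.] 0.77 [ 0.586 -0.123  0.02 ]
side pin [286. 243.] 0.6 [ 0.588 -0.116  0.02 ]
top bar [325. 214.] 0.89 [ 0.589 -0.124  0.02 ]
top bar [409. 305.] 0.85 [ 0.405 -0.296  0.02 ]
top bar [421. 244.] 0.69 [ 0.529 -0.324  0.02 ]
side bar [284. 241.] 0.86 [ 0.586 -0.109  0.02 ]
side bar [217. 356.] 0.75 [ 0.397 -0.307  0.02 ]
side bar [302. 357.] 0.73 [ 0.528 -0.353  0.02 ]
top stop [254. 172.] 0.79 [0.676 0.025 0.02 ]
top stop [253. 206.] 0.38 [0.603 0.026 0.02 ]
top stop [317. 287.] 0.32 [ 0.438 -0.108  0.02 ]
side stop [299. 190.] 0.95 [0.671 0.022 0.02 ]
side stop [313. 151.] 0.61 [0.756 0.145 0.02 ]
top keeper [214. 204.] 0.57 [0.608 0.109 0.02 ]
top keeper [193. 134.] 0.33 [0.756 0.157 0.02 ]
side keeper [265. 168.] 0.83 [0.622 0.118 0.02 ]
top keeper_push [185. 207.] 0.78 [0.596 0.161 0.06 ]
top keeper_push [316. 288.] 0.34 [ 0.44  -0.103  0.06 ]
side keeper_push [244. 145.] 0.55 [0.587 0.171 0.06 ]
top indicator [192. 129.] 0.86 [0.768 0.16  0.02 ]
side indicator [312. 151
[... 192 characters left out ...]
exkey [317. 287.] 0.78 [ 0.438 -0.109  0.02 ]
top hexkey [197. 135.] 0.16 [0.755 0.149 0.02 ]
side hexkey [212. 260.] 0.5 [ 0.436 -0.11   0.02 ]
[0.16840293 0.60189393 0.23134536] [1.35985623e-01 9.90710810e-01 3.48264045e-05 1.58809423e-05] [ 0.33300726 -0.70040343  0.9451757 ] 0.0187 1.0
[[ 0.01330773 -0.99365391  0.11169066  0.49679235]
 [-0.99991058 -0.01307751  0.00279363 -0.03354227]
 [-0.00131527 -0.11171785 -0.9937391   1.0011044 ]
 [ 0.          0.          0.          1.        ]] [[ 0.94790958 -0.22004722  0.23031857  0.3591747 ]
 [-0.31847935 -0.66874466  0.67182698 -0.65951888]
 [ 0.00619066 -0.71018294 -0.70398996  0.71457698]
 [ 0.          0.          0.          1.        ]]
```

View pics/t0.png

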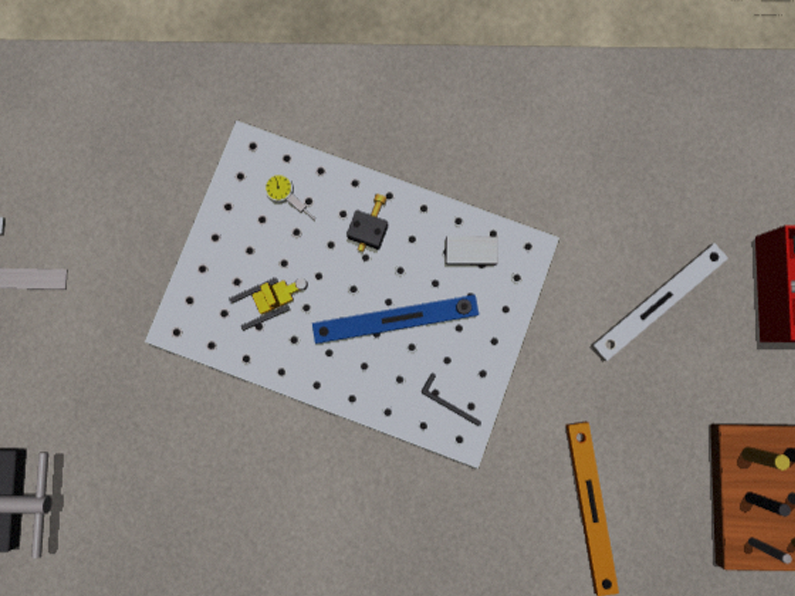

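View pics/s0.png

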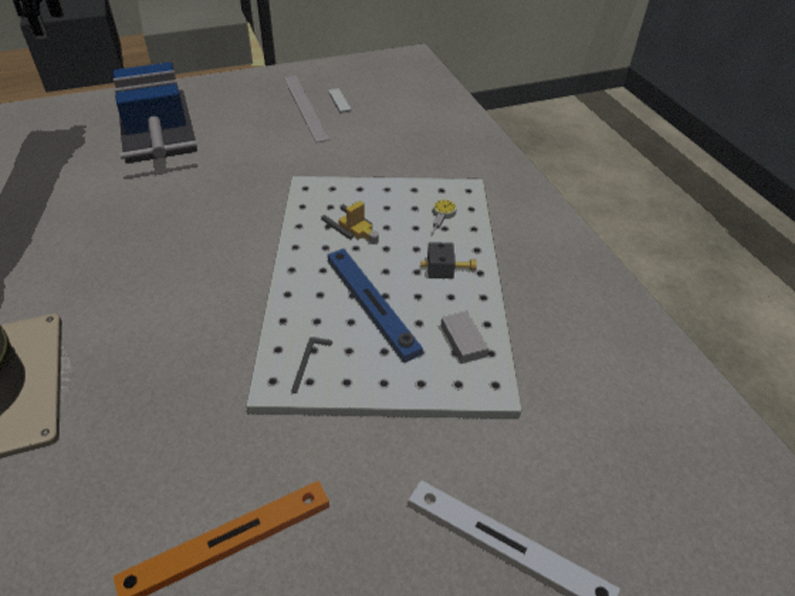

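Top view: the candidates for the bar are the blue one on the plate (395,318 in the enlarged picture), the grey one (660,300) and the orange one (592,510). I choose blue, with its bolt at (464,306) and free end at (318,333). The stop is at (368,230) with its screw pointing down. The keeper is at (275,295) with its nose to the right, and the indicator (280,187), parallel (472,250) and hex key (450,400) are all clear of the sweep.

Run:
```python
from h import *
T=manip.camera("top");S=manip.camera("side")
def m(c,n): 
    r=manip.outline_of(c,n); print(n,[(np.round(x["extent"]),round(x["confidence"],2)) for x in r[:3]]); return r[0]["mask"].astype(np.uint8)
def rect(c,mask,z):
    ys,xs=np.nonzero(mask);P=np.array([ray(c,(x,y),z)[:2] for x,y in zip(xs,ys)])*1000
    r=cv2.minAreaRect(P.astype(np.float32));print(np.round(r[0]),np.round(r[1]),"box",np.round(cv2.boxPoints(r)).tolist())
hsv=cv2.cvtColor(T["frame"],cv2.COLOR_RGB2HSV)
blue=((hsv[:,:,0]>100)&(hsv[:,:,0]<130)&(hsv[:,:,1]>120)).astype(np.uint8)
blue[:, 380:]=0;blue[:,:200]=0;rect(T,blue,.036)
for n,z in(("bar",.036),("stop",.05),("keeper",.036),("plate",.02),("parallel",.04)):
    rect(T,m(T,n),z)
a=cv2.resize(T["frame"][110:260,150:350],None,fx=3,fy=3,interpolation=2)
b=cv2.resize(S["frame"][110:260,215:350],None,fx=3,fy=3,interpolation=2)
cv2.imwrite("pics/c1.png",cv2.resize(np.hstack([a,b])[:,:,::-1],None,fx=.78,fy=.78))
```

```text
[564. -27.] [ 31. 239.] box [[527.0, 88.0], [572.0, -147.0], [602.0, -141.0], [557.0, 93.0]]
bar [(array([418., 173., 510., 254.]), 0.97), (array([220., 210., 336., 241.]), 0.85), (array([401., 296., 435., 420.]), 0.84)]
[ 596. -409.] [ 34. 239.] box [[506.0, -329.0], [661.0, -510.0], [687.0, -488.0], [532.0, -307.0]]
stop [(array([246., 139., 275., 175.]), 0.65)]
[704.  12.] [53. 88.] box [[654.0, 1.0], [736.0, -28.0], [754.0, 22.0], [671.0, 51.0]]
keeper [(array([180., 198., 216., 221.]), 0.83)]
[603. 141.] [39. 79.] box [[569.0, 168.0], [602.0, 97.0], [637.0, 113.0], [604.0, 185.0]]
plate [(array([104.,  86., 392., 330.]), 0.81)]
[611.  36.] [523. 364.] box [[351.0, -148.0], [693.0, -272.0], [871.0, 219.0], [529.0, 343.0]]
parallel [(array([312., 166., 351., 184.]), 0.94)]
[ 666. -136.] [42. 77.] box [[645.0, -98.0], [646.0, -174.0], [687.0, -174.0], [686.0, -97.0]]
```

View pics/c1.png

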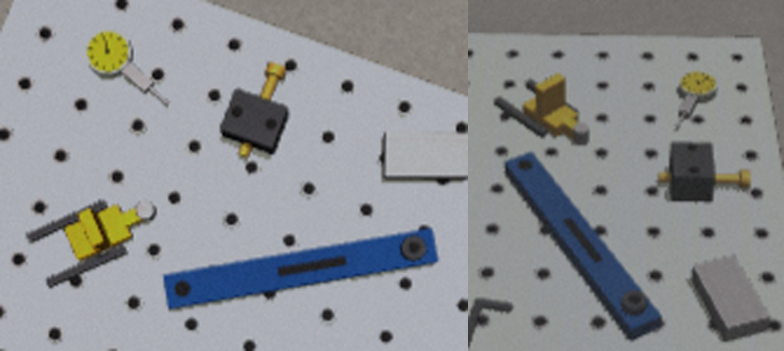

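The crop confirms it: the blue blank's bolt is at crop (413,247) and its free end at (182,288). The keeper nose is at (146,210), pointing up-right, and the brass tip is at (245,150). In world terms:

| Thing | Position (mm) | Direction |
|---|---|---|
| Pin | ≈(585,-123) | – |
| Bar | – | 101° now, home ≈70° |
| Keeper | – | axis ≈-65° |

Next I move behind the bar.

{"fn": "jog_arm", "kwargs": {"translation": [[20, -35, 0], [40, -70, 0], [60, -105, 0], [80, -140, 0], [100, -175, 0], [120, -210, 0], [140, -245, 0], [160, -280, 0], [180, -315, 0], [200, -350, -10], [220, -385, -20], [240, -420, -30]], "turn": [-4, -4, -4, -4, -4, -4, -4, -4, -4, -4, -4, -4], "grip": 0}}

```text
clock: 2.35
position: [0.4091, 0.1801, 0.2014]
ee_rot: [0.17, 0.985, 0.001, 0.0]
ft_force: [0.7, 0.1, -0.8]
grip_width: -0.0
```

{"fn": "jog_arm", "kwargs": {"translation": [[15, -30, -20], [30, -60, -40], [45, -90, -60], [60, -120, -80], [75, -140, -100], [88, -155, -120], [91, -155, -140], [91, -155, -158], [91, -155, -168], [91, -155, -174], [91, -155, -174]], "turn": [0, 0, 0, 0, 0, 0, 0, 0, 0, 0, 0]}}

```text
clock: 3.27
position: [0.4995, 0.0253, 0.0268]
ee_rot: [0.17, 0.985, 0.0, -0.0]
ft_force: [-0.3, 1.1, -0.2]
grip_width: 0.002
```

Run:
```python
from h import *
T=manip.camera("top");S=manip.camera("side")
o=manip.get_obs();print(o["position"],o["ft_force"],o["clock"])
a=cv2.resize(T["frame"][110:260,150:350],None,fx=3,fy=3,interpolation=2)
b=cv2.resize(S["frame"][110:260,165:350],None,fx=3,fy=3,interpolation=2)
cv2.imwrite("pics/c2.png",cv2.resize(np.hstack([a,b])[:,:,::-1],None,fx=.68,fy=.68))
```

```text
[0.50048537 0.02539472 0.02818864] [-0.64451565 -0.66760258  0.13260531] 3.3667
```

View pics/c2.png

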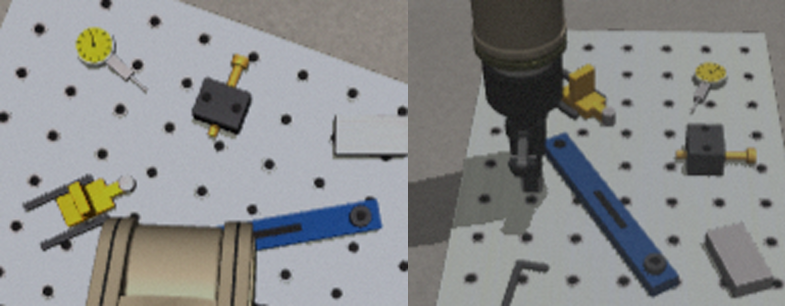

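The picture shows the closed fingers standing just behind the blank, with the path to the stop clear. Now I sweep, watching the force.

{"fn": "jog_arm", "kwargs": {"translation": [[5, 1, 0], [10, 2, 0], [15, 3, 0], [20, 4, 0], [25, 5, 0], [30, 6, 0], [35, 7, 0], [40, 8, 0], [45, 9, 0], [50, 10, 0], [55, 11, 0], [60, 12, 0]], "turn": [0, 0, 0, 0, 0, 0, 0, 0, 0, 0, 0, 0]}}

```text
clock: 4.37
position: [0.561, 0.0373, 0.0281]
ee_rot: [0.17, 0.985, 0.001, 0.001]
ft_force: [-2.4, -0.7, 1.7]
grip_width: 0.001
```

{"fn": "jog_arm", "kwargs": {"translation": [[3, 0, 0], [6, 0, 0], [9, 1, 0], [12, 1, 0], [15, 1, 0], [18, 1, 0], [20, 1, 0], [22, 1, 0], [24, 1, 0], [26, 1, 0], [26, 1, 0]], "turn": [0, 0, 0, 0, 0, 0, 0, 0, 0, 0, 0]}}

```text
clock: 5.28
position: [0.5875, 0.0384, 0.0282]
ee_rot: [0.17, 0.985, 0.001, 0.001]
ft_force: [-0.4, 0.0, -0.0]
grip_width: -0.005
```

Run:
```python
from h import *
S=manip.camera("side");T=manip.camera("top")
o=manip.get_obs();print(o["position"],o["ft_force"],o["clock"])
a=cv2.resize(T["frame"][110:260,150:350],None,fx=3,fy=3,interpolation=2)
b=cv2.resize(S["frame"][110:260,165:350],None,fx=3,fy=3,interpolation=2)
cv2.imwrite("pics/c3.png",cv2.resize(np.hstack([a,b])[:,:,::-1],None,fx=.68,fy=.68))
```

```text
[0.58741522 0.03851559 0.02827862] [ 0.07028309 -0.40956132  0.90823958] 5.3833
```

View pics/c3.png

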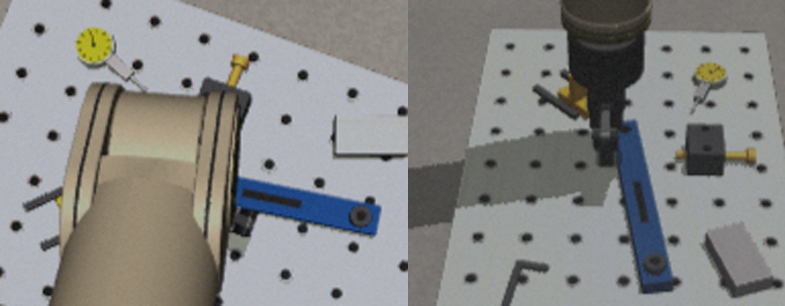

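Blank about 10° from home, roughly 25 mm short of the brass tip. Now slower.

{"fn": "jog_arm", "kwargs": {"translation": [[1.5, 0, 0], [3, 0, 0], [4.5, 0, 0], [6, 0, 0], [7.5, 0, 0], [9, 0, 0], [10.5, 0, 0], [12, 0, 0]], "turn": [0, 0, 0, 0, 0, 0, 0, 0]}}

```text
clock: 6.05
position: [0.5995, 0.0385, 0.0283]
ee_rot: [0.17, 0.985, 0.001, 0.001]
ft_force: [-1.5, -0.2, -0.2]
grip_width: -0.001
```

{"fn": "jog_arm", "kwargs": {"translation": [[0.7, 0, 0], [1.4, 0, 0], [2.1, 0, 0], [2.8, -0.2, 0], [3.5, -0.2, 0], [4.2, -0.2, 0]], "turn": [0, 0, 0, 0, 0, 0]}}

```text
clock: 6.55
position: [0.6038, 0.0384, 0.0283]
ee_rot: [0.17, 0.985, 0.001, 0.001]
ft_force: [-1.8, -0.8, -0.5]
grip_width: 0.001
```

{"fn": "jog_arm", "kwargs": {"translation": [[0.7, 0, 0], [1.4, 0, 0], [2.1, 0, 0], [2.8, -0.2, 0]], "turn": [0, 0, 0, 0]}}

```text
clock: 6.88
position: [0.6067, 0.0382, 0.0282]
ee_rot: [0.17, 0.985, 0.001, 0.001]
ft_force: [-1.9, -0.2, -0.8]
grip_width: 0.002
```

{"fn": "jog_arm", "kwargs": {"translation": [[0.4, 0, 0], [0.8, -0.1, 0], [1.2, -0.2, 0]], "turn": [0, 0, 0]}}

```text
clock: 7.13
position: [0.6079, 0.0381, 0.0282]
ee_rot: [0.17, 0.985, 0.001, 0.001]
ft_force: [-2.1, -0.4, -0.1]
grip_width: -0.001
```

{"fn": "jog_arm", "kwargs": {"translation": [[0.4, 0, 0], [0.8, -0.1, 0], [1.2, -0.2, 0]], "turn": [0, 0, 0]}}

```text
clock: 7.38
position: [0.6091, 0.0378, 0.0283]
ee_rot: [0.17, 0.985, 0.001, 0.001]
ft_force: [-2.5, 0.1, -0.4]
grip_width: -0.004
```

Run:
```python
from h import *
S=manip.camera("side")
f=[]
o=manip.get_obs();f.append(o["ft_force"]);print(o["position"],np.round(f,2),o["clock"])
save(S,"c4.png",(220,110,350,230),5)
```

```text
[0.60920641 0.03781626 0.02826236] [[-1.44 -0.78 -0.14]] 7.4333
```

View pics/c4.png

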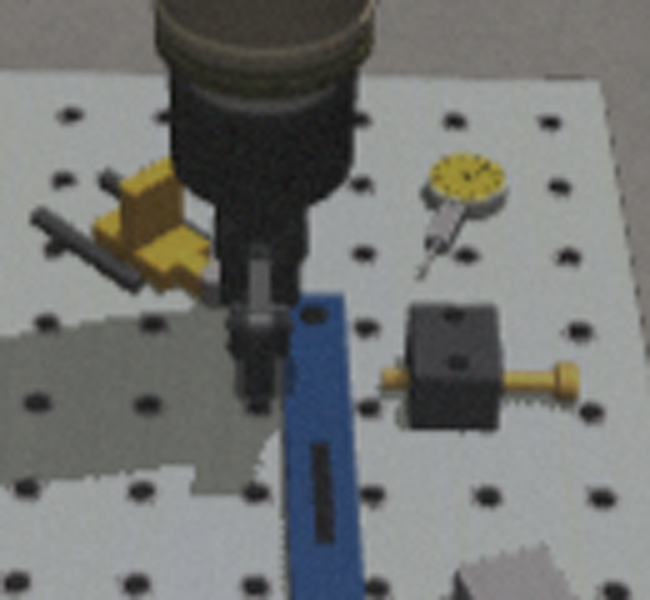

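A gap of about 12–15 mm is still visible between bar edge (355,390) and brass tip (383,378).

{"fn": "jog_arm", "kwargs": {"translation": [[1, 0, 0], [2, 0, 0], [3, -0.3, 0], [4, -0.5, 0], [5, -0.7, 0], [6, -1, 0]], "turn": [0, 0, 0, 0, 0, 0]}}

```text
clock: 7.93
position: [0.6153, 0.0369, 0.0283]
ee_rot: [0.17, 0.985, 0.001, 0.001]
ft_force: [-1.9, -0.1, 0.6]
grip_width: 0.002
```

{"fn": "jog_arm", "kwargs": {"translation": [[0.5, -0.1, 0], [1, -0.3, 0], [1.5, -0.5, 0]], "turn": [0, 0, 0]}}

```text
clock: 8.18
position: [0.6168, 0.0364, 0.0283]
ee_rot: [0.17, 0.985, 0.001, 0.001]
ft_force: [-1.8, -0.3, -0.0]
grip_width: 0.0
```

{"fn": "jog_arm", "kwargs": {"translation": [[0.5, -0.1, 0], [1, -0.3, 0], [1.5, -0.5, 0]], "turn": [0, 0, 0]}}

```text
clock: 8.43
position: [0.6184, 0.0359, 0.0283]
ee_rot: [0.17, 0.985, 0.001, 0.001]
ft_force: [-1.4, -0.6, 0.1]
grip_width: -0.004
```

{"fn": "jog_arm", "kwargs": {"translation": [[0.3, -0.1, 0], [0.6, -0.2, 0], [0.9, -0.3, 0]], "turn": [0, 0, 0]}}

```text
clock: 8.68
position: [0.6193, 0.0357, 0.0283]
ee_rot: [0.17, 0.985, 0.001, 0.001]
ft_force: [-1.9, -1.1, 0.7]
grip_width: -0.001
```

{"fn": "jog_arm", "kwargs": {"translation": [[0.3, -0.1, 0], [0.6, -0.2, 0], [0.9, -0.3, 0]], "turn": [0, 0, 0]}}

```text
clock: 8.93
position: [0.6202, 0.0354, 0.0283]
ee_rot: [0.17, 0.985, 0.001, 0.001]
ft_force: [-1.8, -0.2, 0.9]
grip_width: 0.001
```

Run:
```python
from h import *
S=manip.camera("side")
o=manip.get_obs();print(o["position"],np.round(o["ft_force"],2),o["clock"])
save(S,"c5.png",(260,150,340,210),8)
```

```text
[0.62023202 0.03533932 0.02826442] [-1.41 -0.05 -0.32] 8.9833
```

View pics/c5.png

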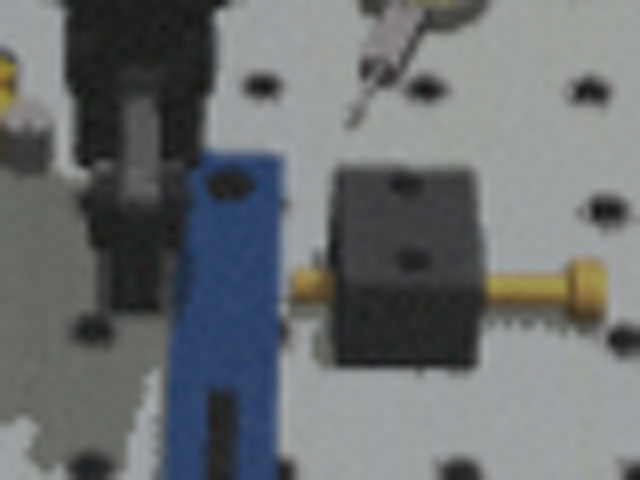

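The gap to the screw tip, at (291,285), is now about 8 px ≈ 2.5 mm.

{"fn": "jog_arm", "kwargs": {"translation": [[0.3, -0.1, 0], [0.6, -0.2, 0], [0.9, -0.3, 0], [1.2, -0.4, 0]], "turn": [0, 0, 0, 0]}}

```text
clock: 9.32
position: [0.6215, 0.035, 0.0283]
ee_rot: [0.17, 0.985, 0.001, 0.001]
ft_force: [-1.9, -0.0, 0.6]
grip_width: 0.007
```

{"fn": "jog_arm", "kwargs": {"translation": [[0.2, -0.1, 0], [0.4, -0.1, 0]], "turn": [0, 0]}}

```text
clock: 9.48
position: [0.6219, 0.0348, 0.0283]
ee_rot: [0.17, 0.985, 0.001, 0.001]
ft_force: [-1.0, -0.2, 0.1]
grip_width: -0.003
```

{"fn": "jog_arm", "kwargs": {"translation": [[0.2, -0.1, 0], [0.4, -0.1, 0], [0.6, -0.2, 0]], "turn": [0, 0, 0]}}

```text
clock: 9.73
position: [0.6225, 0.0346, 0.0283]
ee_rot: [0.17, 0.985, 0.001, 0.001]
ft_force: [-1.6, 0.6, 1.8]
grip_width: 0.001
```

{"fn": "jog_arm", "kwargs": {"translation": [[0.2, -0.1, 0], [0.4, -0.1, 0], [0.6, -0.2, 0]], "turn": [0, 0, 0]}}

```text
clock: 9.98
position: [0.623, 0.0345, 0.0282]
ee_rot: [0.17, 0.985, 0.001, 0.001]
ft_force: [-3.3, 0.3, 0.8]
grip_width: -0.004
```

{"fn": "jog_arm", "kwargs": {"translation": [[0.2, -0.1, 0], [0.2, -0.1, 0]], "turn": [0, 0]}}

```text
clock: 10.15
position: [0.623, 0.0345, 0.0282]
ee_rot: [0.17, 0.985, 0.001, 0.001]
ft_force: [-2.9, 0.7, 1.7]
grip_width: -0.003
```

{"fn": "jog_arm", "kwargs": {"translation": [[0.3, -0.1, 0], [0.5, -0.2, 0], [0.5, -0.2, 0]], "turn": [0, 0, 0]}}

```text
clock: 10.4
position: [0.6231, 0.0345, 0.0282]
ee_rot: [0.17, 0.985, 0.001, 0.0]
ft_force: [-5.5, 0.7, 3.1]
grip_width: -0.002
```

{"fn": "jog_arm", "kwargs": {"translation": [[0.6, -0.2, 0], [0.6, -0.2, 0], [0.6, -0.2, 0], [0.6, -0.2, 0]], "turn": [0, 0, 0, 0]}}

```text
clock: 10.73
position: [0.6231, 0.0344, 0.0281]
ee_rot: [0.17, 0.985, 0.001, -0.0]
ft_force: [-6.1, 0.5, 4.1]
grip_width: 0.002
```

About 6 N is held with drag near 1.8 N, so the screw sees roughly 4 N and the TCP has stalled. The blank is home. Now I back off, rise, turn and go behind the keeper.

{"fn": "jog_arm", "kwargs": {"translation": [[-4, 1, 0], [-14, 4, 0], [-25, 8, 10], [-25, 8, 40], [-26, 10, 75], [-30, 40, 85], [-35, 75, 85], [-40, 110, 85], [-45, 145, 85], [-49, 166, 85], [-49, 166, 85]], "turn": [0, 0, 0, -6, -12, -18, -24, -30, -36, -42, -45]}}

```text
clock: 11.65
position: [0.5729, 0.2078, 0.1131]
ee_rot: [0.533, 0.846, 0.003, -0.0]
ft_force: [0.4, 0.8, 0.1]
grip_width: -0.003
```

{"fn": "jog_arm", "kwargs": {"translation": [[0, 0, -15], [0, 0, -35], [0, 0, -55], [0, 0, -62], [0, 0, -62]], "turn": [0, 0, 0, 0, 0]}}

```text
clock: 12.07
position: [0.5721, 0.2074, 0.0496]
ee_rot: [0.533, 0.846, 0.002, -0.001]
ft_force: [-0.3, 0.1, -0.3]
grip_width: 0.002
```

Run:
```python
from h import *
S=manip.camera("side");T=manip.camera("top")
o=manip.get_obs();print(o["position"],o["ee_rot"],np.round(o["ft_force"],2),o["clock"],np.round(o["joint_pos"],2))
a=cv2.resize(T["frame"][110:260,150:350],None,fx=3,fy=3,interpolation=2)
b=cv2.resize(S["frame"][95:245,195:350],None,fx=3,fy=3,interpolation=2)
cv2.imwrite("pics/c6.png",cv2.resize(np.hstack([a,b])[:,:,::-1],None,fx=.75,fy=.75))
for n,c in(("top",T),("side",S)):
  for l,z in(("keeper",.02),("keeper_push",.06)):
    for r in manip.pinpoint(c,l)[:1]: print(n,l,r["at"],r["confidence"],np.round(ray(c,r["at"],z),3))
```

```text
[0.57351517 0.20767598 0.05187404] [5.33390461e-01 8.45863174e-01 3.17902351e-03 1.17522311e-05] [ 0.25 -0.21  0.53] 12.1667 [-0.87  0.51  0.58  1.72 -0.33  1.    0.27]
top keeper [213.0, 202.5] 0.85 [0.61 0.11 0.02]
side keeper [262.6, 168.8] 0.65 [0.616 0.119 0.02 ]
side keeper_push [247.2, 145.2] 0.97 [0.593 0.168 0.06 ]
```

View pics/c6.png

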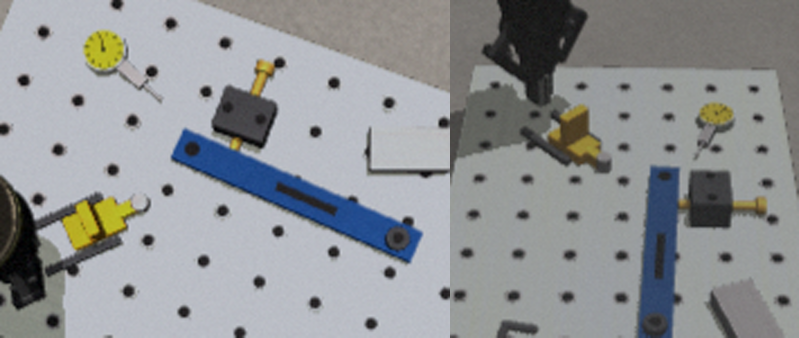

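Blank home against the screw, tip at (236,142) in the crop. The keeper is clear of it, and the fingers stand behind the push plate, in line to about 1 mm. I expect roughly 30 mm to the plate, then roughly 49 mm to the nip.

{"fn": "jog_arm", "kwargs": {"translation": [[2, -4, 0], [4, -9, 0], [6, -13, 0], [8, -18, 0], [10, -22, 0], [11, -25, 0], [12, -27, 0], [13.5, -29, 0], [14.3, -31, 0], [15.6, -33.5, 0], [17, -36, 0], [17, -36, 0]], "turn": [0, 0, 0, 0, 0, 0, 0, 0, 0, 0, 0, 0]}}

```text
clock: 13.37
position: [0.5909, 0.1712, 0.0523]
ee_rot: [0.534, 0.846, 0.004, 0.0]
ft_force: [0.0, 0.2, 0.5]
grip_width: 0.002
```

{"fn": "jog_arm", "kwargs": {"translation": [[0.8, -1.8, 0], [1.7, -3.6, 0], [2.5, -5.4, 0], [3.4, -7.2, 0], [4.2, -9, 0], [4.6, -10, 0]], "turn": [0, 0, 0, 0, 0, 0]}}

```text
clock: 13.87
position: [0.5949, 0.1629, 0.0522]
ee_rot: [0.533, 0.846, 0.004, -0.001]
ft_force: [-3.4, 5.2, 2.0]
grip_width: 0.0
```

{"fn": "jog_arm", "kwargs": {"translation": [[1, -2.2, 0], [2, -4.4, 0], [3.1, -6.6, 0], [4.1, -8.8, 0], [5.1, -11, 0], [6.2, -13.2, 0], [7.2, -15.4, 0], [8.2, -17.6, 0], [9.3, -19.8, 0], [10.2, -22, 0], [10.2, -22, 0]], "turn": [0, 0, 0, 0, 0, 0, 0, 0, 0, 0, 0]}}

```text
clock: 14.78
position: [0.6047, 0.1421, 0.0523]
ee_rot: [0.533, 0.846, 0.005, -0.002]
ft_force: [-1.7, 3.6, 2.1]
grip_width: 0.0
```

Run:
```python
from h import *
S=manip.camera("side");T=manip.camera("top")
o=manip.get_obs();print(o["position"],o["ee_rot"],np.round(o["ft_force"],2),o["clock"])
a=cv2.resize(T["frame"][130:230,170:300],None,fx=5,fy=5,interpolation=2)
b=cv2.resize(S["frame"][125:225,225:325],None,fx=5,fy=5,interpolation=2)
cv2.imwrite("pics/c7.png",cv2.resize(np.hstack([a,b])[:,:,::-1],None,fx=.68,fy=.68))
for n,c in(("top",T),("side",S)):
  for l,z in(("keeper",.02),("keeper_push",.06)):
    for r in manip.pinpoint(c,l)[:1]: print(n,l,r["at"],r["confidence"],np.round(ray(c,r["at"],z),3))
```

```text
[0.60471362 0.14204409 0.05224138] [ 0.53257346  0.84637103  0.00440589 -0.00147423] [-3.35  4.93  1.15] 14.8833
top keeper [227.4, 196.8] 0.57 [0.622 0.08  0.02 ]
top keeper_push [200.3, 203.2] 0.58 [0.604 0.13  0.06 ]
side keeper [272.7, 176.1] 0.65 [0.63  0.086 0.02 ]
side keeper_push [257.0, 150.1] 0.96 [0.61  0.143 0.06 ]
```

View pics/c7.png

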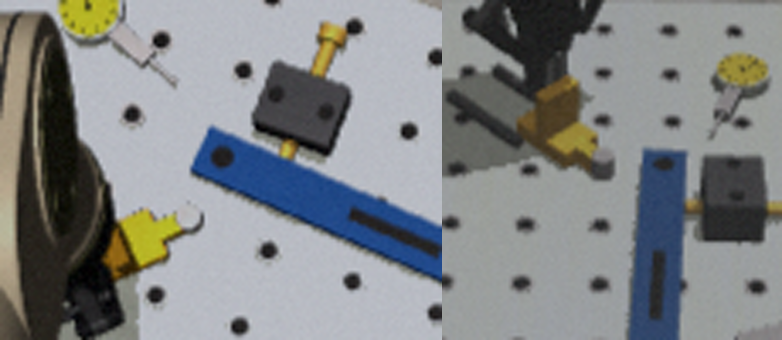

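The nose, at (190,217) in the crop, is about 15–25 mm of travel from the blank, and the blank still touches the screw.

{"fn": "jog_arm", "kwargs": {"translation": [[0.8, -1.8, 0], [1.7, -3.6, 0], [2.5, -5.4, 0], [3.4, -7.2, 0], [3.8, -8.2, 0], [4.2, -9.1, 0]], "turn": [0, 0, 0, 0, 0, 0]}}

```text
clock: 15.58
position: [0.6084, 0.1342, 0.0523]
ee_rot: [0.532, 0.847, 0.005, -0.002]
ft_force: [-3.2, 4.8, 1.9]
grip_width: -0.002
```

Run:
```python
from h import *
T=manip.camera("top")
o=manip.get_obs();print(o["position"],np.round(o["ft_force"],2),o["clock"])
save(T,"c8.png",(200,150,270,210),8)
```

```text
[0.60847672 0.1340508  0.05226155] [-2.23  5.05  1.2 ] 15.6333
```

View pics/c8.png

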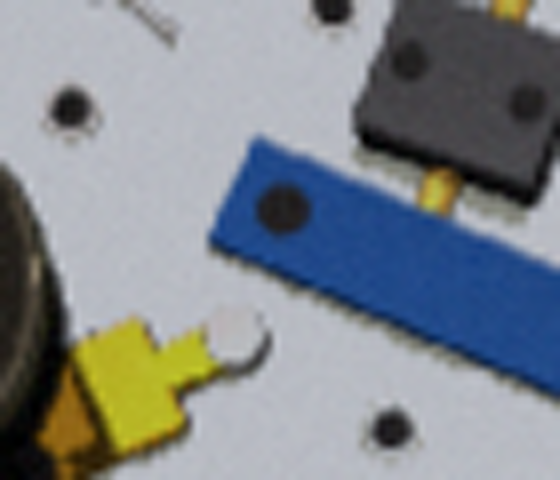

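Bar width 113 px gives 3.77 px/mm. The nose at (237,335) is about 12 mm normal to the bar's edge, so about 17 mm of travel remain.

{"fn": "jog_arm", "kwargs": {"translation": [[0.6, -1.4, 0], [1.3, -2.7, 0], [1.9, -4.1, 0], [2.5, -5.4, 0], [3.2, -6.8, 0], [3.8, -8.2, 0], [4.5, -9.5, 0], [5, -10.8, 0]], "turn": [0, 0, 0, 0, 0, 0, 0, 0]}}

```text
clock: 16.3
position: [0.613, 0.1245, 0.0523]
ee_rot: [0.532, 0.847, 0.005, -0.003]
ft_force: [-2.9, 4.6, 3.4]
grip_width: 0.007
```

{"fn": "jog_arm", "kwargs": {"translation": [[0.3, -0.6, 0], [0.5, -1.1, 0], [0.7, -1.5, 0]], "turn": [0, 0, 0]}}

```text
clock: 16.55
position: [0.6132, 0.124, 0.0522]
ee_rot: [0.531, 0.847, 0.005, -0.004]
ft_force: [-3.2, 4.7, 3.2]
grip_width: -0.0
```

{"fn": "jog_arm", "kwargs": {"translation": [[0.4, -0.8, 0], [0.6, -1.3, 0], [0.8, -1.8, 0], [1.1, -2.3, 0], [1.3, -2.8, 0]], "turn": [0, 0, 0, 0, 0]}}

```text
clock: 16.97
position: [0.614, 0.1222, 0.0523]
ee_rot: [0.531, 0.847, 0.005, -0.004]
ft_force: [-4.0, 5.1, 3.3]
grip_width: 0.0
```

{"fn": "jog_arm", "kwargs": {"translation": [[0.4, -0.8, 0], [0.5, -1.1, 0], [0.6, -1.3, 0]], "turn": [0, 0, 0]}}

```text
clock: 17.22
position: [0.6142, 0.122, 0.0523]
ee_rot: [0.53, 0.848, 0.006, -0.005]
ft_force: [-5.0, 4.2, 3.2]
grip_width: 0.001
```

{"fn": "jog_arm", "kwargs": {"translation": [[0.4, -0.9, 0], [0.5, -1.2, 0], [0.6, -1.4, 0], [0.7, -1.6, 0]], "turn": [0, 0, 0, 0]}}

```text
clock: 17.55
position: [0.6144, 0.1214, 0.0523]
ee_rot: [0.53, 0.848, 0.006, -0.006]
ft_force: [-4.7, 4.0, 3.3]
grip_width: -0.001
```

{"fn": "jog_arm", "kwargs": {"translation": [[0.4, -0.9, 0], [0.5, -1.2, 0], [0.6, -1.4, 0], [0.7, -1.6, 0], [0.8, -1.8, 0]], "turn": [0, 0, 0, 0, 0]}}

```text
clock: 17.97
position: [0.6147, 0.1207, 0.0523]
ee_rot: [0.53, 0.848, 0.006, -0.006]
ft_force: [-4.1, 4.5, 2.9]
grip_width: -0.005
```

{"fn": "jog_arm", "kwargs": {"translation": [[0.4, -0.9, 0], [0.5, -1.2, 0], [0.6, -1.4, 0], [0.7, -1.6, 0], [0.8, -1.8, 0]], "turn": [0, 0, 0, 0, 0]}}

```text
clock: 18.38
position: [0.6151, 0.1199, 0.0523]
ee_rot: [0.529, 0.848, 0.006, -0.007]
ft_force: [-4.4, 4.0, 3.5]
grip_width: -0.0
```

{"fn": "jog_arm", "kwargs": {"translation": [[0.4, -0.9, 0], [0.5, -1.2, 0], [0.6, -1.4, 0], [0.7, -1.6, 0], [0.8, -1.8, 0]], "turn": [0, 0, 0, 0, 0]}}

```text
clock: 18.8
position: [0.6154, 0.1192, 0.0523]
ee_rot: [0.529, 0.849, 0.006, -0.008]
ft_force: [-3.6, 5.2, 2.6]
grip_width: -0.005
```

{"fn": "jog_arm", "kwargs": {"translation": [[0.4, -0.9, 0], [0.5, -1.2, 0], [0.6, -1.4, 0], [0.7, -1.6, 0], [0.8, -1.8, 0]], "turn": [0, 0, 0, 0, 0]}}

```text
clock: 19.22
position: [0.6154, 0.1192, 0.0524]
ee_rot: [0.528, 0.849, 0.007, -0.009]
ft_force: [-6.1, 6.3, 4.3]
grip_width: 0.003
```

Stalled: about 8.3 N along the axis against 5.7 N drag, so the nose has met the blank. I go up slightly.

{"fn": "jog_arm", "kwargs": {"translation": [[0.4, -0.9, 0], [0.7, -1.5, 0], [0.8, -1.8, 0], [0.9, -2.0, 0], [0.9, -2.1, 0], [0.9, -2.1, 0]], "turn": [0, 0, 0, 0, 0, 0]}}

```text
clock: 19.72
position: [0.6154, 0.1191, 0.0524]
ee_rot: [0.528, 0.849, 0.007, -0.01]
ft_force: [-6.8, 7.7, 4.5]
grip_width: 0.006
```

{"fn": "jog_arm", "kwargs": {"translation": [[0.6, -1.4, 0], [0.9, -2.0, 0], [1.0, -2.2, 0], [1.0, -2.3, 0], [1.0, -2.3, 0]], "turn": [0, 0, 0, 0, 0]}}

```text
clock: 20.13
position: [0.6154, 0.1191, 0.0524]
ee_rot: [0.527, 0.85, 0.008, -0.012]
ft_force: [-6.9, 8.1, 5.6]
grip_width: 0.004
```

About 10.2 N in total, so about 4.6 N above drag, and firmly stalled. Back off straight along the keeper's axis, then up.

{"fn": "jog_arm", "kwargs": {"translation": [[-0.4, 1, 0], [-1.3, 2.7, 0], [-4, 9, 0], [-8, 18, 0], [-13, 27, 0], [-15, 32, 15], [-15, 36, 50], [-15, 60, 80], [-15, 90, 80], [-15, 90, 80]], "turn": [0, 0, 0, 0, 0, 0, 0, 0, 0, 0]}}

```text
clock: 20.97
position: [0.6004, 0.2173, 0.1356]
ee_rot: [0.524, 0.852, 0.011, -0.012]
ft_force: [-0.3, 2.2, -0.9]
grip_width: -0.002
```

Run:
```python
from h import *
S=manip.camera("side");T=manip.camera("top")
o=manip.get_obs();print(o["position"],np.round(o["ft_force"],2),o["clock"])
a=cv2.resize(T["frame"][130:230,180:300],None,fx=5,fy=5,interpolation=2)
b=cv2.resize(S["frame"][125:225,235:325],None,fx=5,fy=5,interpolation=2)
cv2.imwrite("pics/c9.png",cv2.resize(np.hstack([a,b])[:,:,::-1],None,fx=.74,fy=.74))
```

```text
[0.60000382 0.21129302 0.133519  ] [-0.05 -0.91  0.4 ] 21.0667
```

View pics/c9.png

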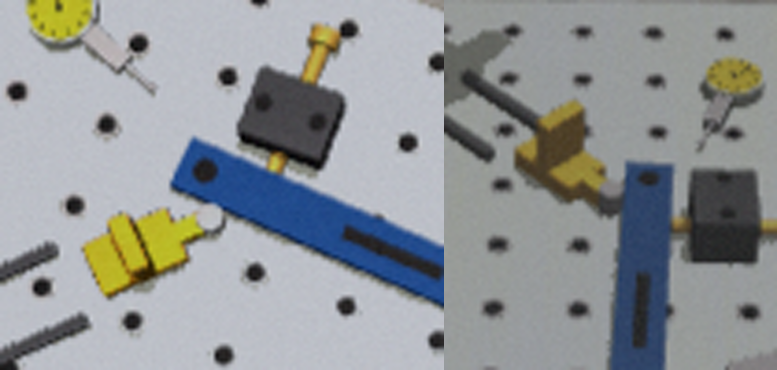

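The nose, at (210,220), sits on the blank, the blank is on the brass screw at (277,160), and the robot is clear. Handing in.

```bash
python3 -c "
from h import *
print(manip.hand_in()); o=manip.get_obs(); print(o['clock'],o['ft_force'])"
```

```text
the job is handed in; nothing more can be done
None
the job is handed in; nothing more can be done
```

The blank is home against the brass screw with the keeper's nose pushed in behind it, and I handed the job in at about 21 s. No verdict was reported.

- **Pressing home:** I swung the blue blank about 30° to the screw and pressed with about 6 N for over 0.3 s. Drag was about 2 N, so the screw took roughly 4 N, and the keeper was still well clear.
- **Nipping:** I pushed the keeper in until it stalled at about 10.2 N, which is about 4.6 N above its drag. By my geometry that puts roughly 8 N on the screw, but the force readings carry about 1 N of noise.
- **Last checks:** After I backed off, the picture showed the nose on the blank, the blank on the screw and the arm away from both. I saw no sign that the indicator, the parallel or the hex key had moved, though the hex key was outside the last view.
- **Not checked or off:** I could not measure the nip force after letting go; I inferred it from the push and the picture. The tool tilted by about 1° during the slow keeper push, without visible effect. My first estimates of the remaining travel were several mm off, and I settled both contacts by feel.

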